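# Drip tray home and portafilter locked

### The arm

A 6-joint arm with a two-finger parallel gripper is mounted at the origin on a cart in front of the work surface, level with it; the furniture and walls round the work are solid. World frame = base frame: x ahead of the robot, y to its left, z up, the work surface at z = 0. Lengths are in mm, angles in rad, forces in N, time in s.
With the tool pointing down it reaches from about 350 to 975 mm from the base axis. Payload 7.1 kg.
Tool frame: the origin (TCP) lies at the very end of the fingers, on their centre line; the grasp point (between the pads) lies 19 mm behind it; z points along the fingers, y is the line along which they close (so a half turn about z gives the same grasp; the last joint's range is limited). The gripper opens to 88 mm and grips with 3 to 60 N. Pads are 20 mm wide; open, the fingers measure 115 mm over their backs; the gripper's body (75 mm by 178 mm) begins 61 mm behind the grasp point.
Start: joints at [-1.15, 0.423, 1.63, -0, 1.089, -0.019], TCP at [266.114, -565.498, 222.675] pointing down, gripper open.
Joint ranges: [-3, 3], [-0.9, 2.11], [0.09, 2.58], [-1.31, 4.45], [0.11, 2.69], [-2.54, 2.54]. Speed limits (rad/s): [2.39, 2.39, 3.01, 3.14, 3.14, 3.14].

### API

Orientations are given as a rotation vector (axis times angle).
In Python, from workcell import sensors, imaging, close_job gives the robot as it stands. The module is installed in compiled form; this text tells all that it offers.
- The arm moves only by the tool servo_tool, never from a script. Its argument "steps" is a list of rows, each a list of 3 entries, a list of its own where there are three numbers: the shift along the world's x, y, z in m, then the turn, a rotation vector about the world's x, y, z in degrees, then the opening, from -1 (shut) to 1 (fully open). A call has exactly 8 rows; each row shifts and turns the commanded pose from where the row before left it; what a row does not reach is not made up. A row lasts 1/12 s, in which the tool goes at most 41.7 mm and 7.16 degrees, less where a joint would pass 70% of its speed; a pose out of reach is approached as far as the arm can. A call is refused whole if a number of a shift passes 0.0417 or a number of a turn 7.16, either way. A call with a gripper value outside its range is refused whole. The fingers move at their own pace and stop on an object; the grip force is fixed at half the most. Time passes only in rows, so rows that do not move let the fingers close, or fill a call up. It gives the time, the measured TCP pose, the force, the opening and the grip force at its end, in the units of the state.
- sensors.get_obs(): the state, without advancing time (a new reading comes with each control period).
- imaging.get_image(name): name is "scene" or "top" or "wrist"; returns a dict with "color" (420x560x3 uint8, blue, green, red), "range_z" (420x560 float32, mm along the optical axis (not along the pixel's ray), 0 where there is no reading), "vertical_fov" (degrees; the focal length in pixels is half the picture's height over the tangent of half this angle, whatever the lens; pixels are square), "cx", "cy" (the principal point, pixels), "rvec" (rotation vector, rad) and "tvec" (3), from world to camera coordinates, as OpenCV has them; the wrist camera has in their place "tool_from_camera" (4x4, takes a point from camera to tool coordinates, whose origin is the TCP and whose axes are the flange's). Camera axes: x right, y down, z forward; pixel columns grow to the right and rows downward; lengths in mm; the calibration is good to about 2 mm. A picture is of the moment at which its call begins: read the wrist's pose just before it.
- close_job(): hands the job in; it is judged then, once.
The state is a dict: "t": time; "qpos": joint angles; "qvel": joint speeds; "joint_torque": joint torques, N m; "ee_pos": TCP position; "orientation": TCP orientation; "ft_force": force on the tool from outside, world axes, zero at the start; "moment": the same for the moment, N m; "width": finger opening in mm; "grasp_force": force on a finger pad.
Only numpy, scipy, OpenCV 4.12 (cv2) and the standard library are available. Lean on these libraries where they do the work, as an engineer would, in place of code of your own. Each camera call takes 0.05 s, during which the arm holds its last target. There are 200 camera calls.

### The job

Make the espresso machine ready after its clean: nudge the drip tray into line with the bay between the machine's two side rails and push it fully home, so that its steel front plate sits tight against the rail ends, and push the portafilter handle round from the left until it is locked pointing straight out of the machine's front. Use only the fingertips or the outside of the fingers: do not lift or tip the tray, and leave the cup, tamper, jar and other things where they stand.

Things in the scene. Friction and masses are not known exactly. Their poses are not given: they have to be found in the camera images.
- espresso_machine: Fixed boxy steel espresso machine, 200 mm wide. Origin on the worktop straight below the brew group's axis; x points from the front into the machine (the user is on the -x side), y to the user's left, z up. The 320 mm high body begins at x = 0.045. In front of it two rails lie along x on the worktop, at y = +-0.089, with an open-topped bay 156 mm wide between them.
- rail_end_left (a point): Middle of the flat front end of the left rail, at x = -0.093, y = 0.089, z = 0.026 of the machine. The rail is 22 mm wide, its top 49 mm high.
- rail_end_right (a point): The same of the right rail, at y = -0.089.
- group (a point): Centre of the underside of the brew group, which hangs over the bay 148 mm up, 72 mm across, and carries the portafilter. The portafilter's basket, 70 mm across, hangs below it from 148 to 119 mm up, its funnel and spouts down to 87 mm.
- wand_tip (a point): Lower tip of the fixed steam wand, an 8 mm tube at the machine's right, at x = 0.012, y = -0.097, z = 0.105 of the machine; it rises from there back to the body.
- drip_tray: Loose steel drip tray, about 0.5 kg, slid flat along the worktop by a few newtons. Origin on the worktop below the middle of its front plate's outer face; x from plate to rear, y left, z up. Behind the plate: 148 mm wide, 90 mm deep, 46 mm high, rear corners rounded (18 mm), 4 mm play each side in the bay. Home: axes parallel to the machine's, origin at its x = -0.105, y = 0.
- tray_front (a point): Middle of the outer face of the drip tray's front plate, 25 mm above the worktop; axes as the tray. The plate is 200 mm wide, 12 mm thick, 50 mm high; its back stops against both rail ends when the tray is home. The tray's centre of mass is about 48 mm behind this face.
- portafilter (a joint): Angle of the portafilter about the brew group's vertical axis, rad. 0: handle 60 degrees to the user's left of straight out. It grows as the handle is pushed round to the front (anticlockwise seen from above). 1.047: locked at its stop, handle straight out along the machine's -x. It stays where it is left; friction about 2 N at the handle.
- handle_end (a point): Outer end of the portafilter's dark wooden handle, 190 mm from the group's axis and 132 mm above the worktop. The handle is level, round and 21 to 27 mm thick; its wood is the last 120 mm, then a 14 mm thick steel neck runs to the basket.
- cup: White espresso cup, 60 mm across, 55 mm high, with a handle, standing on the coaster; origin under its middle. To be left alone.
- coaster: Round cork coaster, 92 mm across, 9 mm thick; origin under its middle. To be left alone.
- tamper: Coffee tamper, steel foot 58 mm across with a wooden grip, 87 mm high; origin under its middle. To be left alone.
- honey_jar: Jar with a red lid, 61 mm across, 86 mm high; origin under its middle. To be left alone.

How it is judged:
By the outcome, as a careful person would: the job done as asked, in the order asked, and still so for the second after the job is handed in, with the robot touching nothing.
It also fails if it takes over 72 s, if anything falls off the work surface, if the arm or the gripper's body presses on something with over 40 N, if the wrist force passes 120 N, or if a joint passes its speed limit or range.

## Working session

There is one attempt and no reset: what is moved stays moved. The work goes in short steps, Python scripts to look and compute and a tool call to move; the robot and the scene stay as the last step left them, time stands still between calls to the robot, and variables do not carry over. Pictures are saved under pics/ and viewed, at most 10 in all, crops included, and the job is handed in when it is done.

Besides the shell and the picture viewer there is one more tool, called after ">>>" as a command line: name --argument value ..., lists and objects as JSON in quotes. servo_tool: Moves the arm, as the interface text tells. Its arguments: {"type":"object","properties":{"steps":{"type":"array"}},"required":["steps"]}

```bash
mkdir -p pics; cat > h.py <<'E'
import numpy as np, cv2
from workcell import sensors, imaging
def grab(n,fn):
    o=sensors.get_obs(); im=imaging.get_image(n); cv2.imwrite('pics/'+fn+'.png',im['color']); 
    im['obs_p']=np.array(o['ee_pos']); im['obs_r']=np.array(o['orientation']); np.save('pics/'+fn+'.npy',im,allow_pickle=True); return im
def load(fn): return np.load('pics/'+fn+'.npy',allow_pickle=True).item()
def world(im,u,v,z=None):
    h,w=im['color'].shape[:2]; f=h/2/np.tan(np.radians(im['vertical_fov'])/2)
    u=np.asarray(u,float);v=np.asarray(v,float)
    d=np.stack([(u-im['cx'])/f,(v-im['cy'])/f,np.ones_like(u)],-1)
    R=cv2.Rodrigues(np.array(im['rvec'],float))[0]; t=np.array(im['tvec'],float).ravel()
    c=-R.T@t; dw=d@R
    s=im['range_z'][v.astype(int),u.astype(int)] if z is None else (z-c[2])/dw[...,2]
    return c+dw*np.asarray(s)[...,None]
E
python3 - <<'E'
from h import *
for n in('scene','top'):
    im=grab(n,n+'0'); print(n,im['vertical_fov'],im['rvec'],im['tvec'])
a=cv2.imread('pics/scene0.png');b=cv2.imread('pics/top0.png')
o=sensors.get_obs();print(o)
E
```

```text
scene 44.27702676099349 [ 1.43951493 -2.03460076  0.90979216] [434.36448373 361.7421744  729.13448869]
top 44.005426360889516 [ 2.1591701  -2.11135111  0.13269666] [ 303.05781396  542.22105598 1185.5991457 ]
{'t': 0.1, 'qpos': array([-1.15002645e+00,  4.23799391e-01,  1.63058964e+00, -3.26192645e-05,
        1.08862511e+00, -1.89946783e-02]), 'qvel': array([ 7.70642991e-04, -1.81858352e-03, -2.74413364e-03, -5.20251982e-05,
       -9.26674616e-04,  6.54285508e-04]), 'joint_torque': array([ 6.17489568e-04, -5.45617282e+01, -2.74328309e+01,  6.47186721e-02,
        1.88821717e-02, -4.51055939e-05]), 'ee_pos': array([ 265.89162207, -565.06448688,  221.9670095 ]), 'orientation': array([-3.06459398e+00, -6.84948304e-01,  4.89796168e-04]), 'ft_force': array([0.20201639, 0.75957819, 0.1748692 ]), 'moment': array([ 0.00588633,  0.0215658 , -0.01536506]), 'grasp_force': 0.0, 'width': 87.77718850324283}
```

View pics/top0.png

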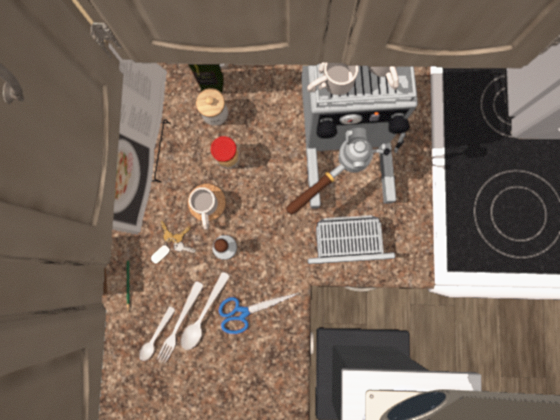

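View pics/scene0.png

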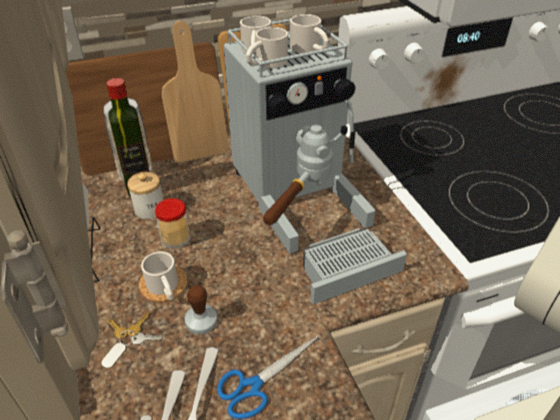

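The top view shows the tray, rotated a little, at about (352,240), the rail ends at (315,205) and (389,200), the group at (355,152) and the handle end at (292,210). I'll enlarge it.

```bash
python3 - <<'E'
from h import *
im=load('top0'); c=im['color'][130:280,280:410]
cv2.imwrite('pics/c1.png',cv2.resize(c,None,fx=4,fy=4,interpolation=cv2.INTER_CUBIC))
us=[315,389,352,292,335,355,160,150,60,250,430]; vs=[200,195,258,210,60,150,20,200,200,320,330]
for u,v,p in zip(us,vs,world(im,us,vs)): print(u,v,p.round(0))
E
```

```text
315 200 [540. 232.  48.]
389 195 [556.  58.  44.]
352 258 [406. 145.  55.]
292 210 [502. 285. 146.]
335 60 [688. 225. 502.]
355 150 [619. 159. 216.]
160 20 [669. 454. 658.]
150 200 [538. 635.  -0.]
60 200 [435. 539. 703.]
250 320 [256. 380.  -2.]
430 330 [ 163. -282. -903.]
```

View pics/c1.png

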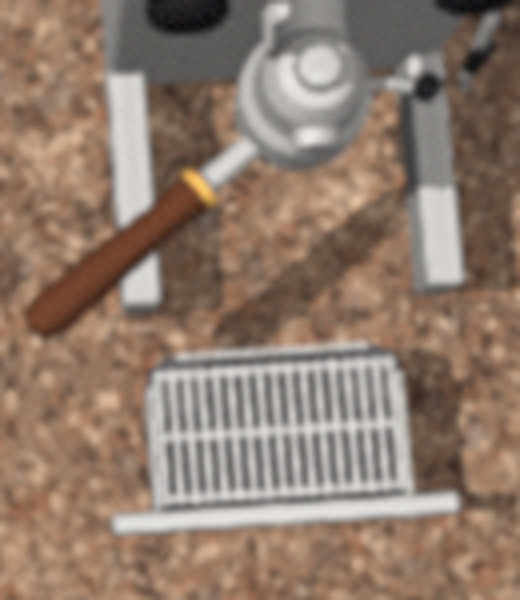

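```bash
python3 - <<'E'
from h import *
im=load('top0')
P={'Lo':(122,302,49),'Li':(160,298,49),'Ri':(424,286,49),'Ro':(463,281,49),'Lback':(110,75,49),'PLb':(113,518,50),'PRb':(457,495,50),'PLf':(115,530,50),'PRf':(459,508,50),'trL':(152,375,46),'trR':(405,360,46),'hend':(36,328,132),'neck':(210,185,132)}
W={k:world(im,a/4+280-.4,b/4+130-.4,z) for k,(a,b,z) in P.items()}
for k,v in W.items(): print(k,v[:2].round(1))
mL=(W['Lo']+W['Li'])/2; mR=(W['Ro']+W['Ri'])/2
d=mL-mR; yaw=np.arctan2(-d[0],d[1]); print('rail sep',np.linalg.norm(d[:2]),'yaw m',np.degrees(yaw))
x=np.array([np.cos(yaw),np.sin(yaw)]);y=np.array([-x[1],x[0]])
O=((mL+mR)/2)[:2]+93*x; print('machine O',O,'home',O-105*x)
d=W['PLf']-W['PRf']; print('plate',np.linalg.norm(d[:2]),'yaw t',np.degrees(np.arctan2(-d[0],d[1])))
T=((W['PLf']+W['PRf'])/2)[:2]; print('tray in machine',x@(T-O),y@(T-O))
h=W['hend'][:2]-O; print('handle in m',x@h,y@h,np.linalg.norm(h))
# depth based plane fits on rail ends/plate not needed
E
```

```text
Lo [527.1 243.1]
Li [529.9 220.9]
Ri [540.2  66.6]
Ro [543.7  43.9]
Lback [663.6 252.3]
PLb [400.9 246.4]
PRb [418.7  48.6]
PLf [394.  245.1]
PRf [411.2  47.5]
trL [484.7 224.8]
trR [496.8  77.4]
hend [500.1 292.7]
neck [581.4 198.7]
rail sep 177.24604993497442 yaw m 4.359785277843874
machine O [627.94726971 150.69661646] home [523.25110253 142.71460061]
plate 198.3935935412751 yaw t 4.97120579905635
tray in machine -224.98525455845308 12.759956632571733
handle in m -116.71865076707225 151.3406961580391 191.1210342962953
```

>>> servo_tool --steps '[[[0.014,0.04,0.005],[0,0,-2.6],-1],[[0.014,0.04,0.005],[0,0,-2.6],-1],[[0.014,0.04,0.005],[0,0,-2.6],-1],[[0.014,0.04,0.005],[0,0,-2.6],-1],[[0.014,0.04,0.005],[0,0,-2.6],-1],[[0.014,0.04,0.005],[0,0,-2.6],-1],[[0.014,0.04,0.005],[0,0,-2.6],-1],[[0.014,0.04,0.005],[0,0,-2.6],-1]]'

```text
t: 0.77
ee_pos: [375.4, -251.1, 261.8]
orientation: [-3.139, -0.116, 0.0]
ft_force: [0.5, 0.4, -0.3]
width: 38.0
grasp_force: 0.0
```

>>> servo_tool --steps '[[[0.006,0.04,0.005],[0,0,0],-1],[[0.006,0.04,0.005],[0,0,0],-1],[[0.006,0.04,0.005],[0,0,0],-1],[[0.006,0.04,0.005],[0,0,0],-1],[[0.006,0.04,0.005],[0,0,0],-1],[[0.006,0.04,0.005],[0,0,0],-1],[[0.006,0.04,0.005],[0,0,0],-1],[[0.006,0.04,0.005],[0,0,0],-1]]'

```text
t: 1.43
ee_pos: [423.0, 69.0, 302.0]
orientation: [3.139, 0.121, 0.0]
ft_force: [0.8, -0.4, 0.4]
width: 0.4
grasp_force: 0.0
```

>>> servo_tool --steps '[[[0,0.01,0],[0,0,0],-1],[[0,0.01,0],[0,0,0],-1],[[0,0.01,0],[0,0,0],-1],[[0,0.01,0],[0,0,0],-1],[[0,0.01,0],[0,0,0],-1],[[0,0.01,0],[0,0,0],-1],[[0,0,0],[0,0,0],-1],[[0,0,0],[0,0,0],-1]]'

```text
t: 2.1
ee_pos: [423.5, 126.9, 301.6]
orientation: [3.139, 0.121, -0.0]
ft_force: [0.4, 0.6, -0.3]
width: 0.4
grasp_force: 0.0
```

```bash
cat >> h.py <<'E'
from scipy.spatial.transform import Rotation as Ro
def wfix(im):  # give wrist image rvec,tvec
    A=np.eye(4);A[:3,:3]=Ro.from_rotvec(im['obs_r']).as_matrix();A[:3,3]=im['obs_p']
    B=np.linalg.inv(A@np.array(im['tool_from_camera'])); im['rvec']=cv2.Rodrigues(B[:3,:3])[0]; im['tvec']=B[:3,3]; return im
E
python3 - <<'E'
from h import *
im=wfix(grab('wrist','w1')); print(im['obs_p'],im['obs_r'],im['tool_from_camera'],im['vertical_fov'])
cv2.imwrite('pics/w1b.png',cv2.resize(im['color'],(800,600),interpolation=cv2.INTER_CUBIC))
E
```

```text
[423.46374964 126.93887946 301.60957519] [ 3.13902726e+00  1.21091199e-01 -3.82159778e-04] [[-3.82721373e-04 -9.59237383e-01 -2.82601302e-01  7.66120050e+01]
 [ 9.99999829e-01 -2.42391495e-04 -5.31527359e-04 -2.22663292e-01]
 [ 4.41360761e-04 -2.82601458e-01  9.59237312e-01 -1.61763818e+02]
 [ 0.00000000e+00  0.00000000e+00  0.00000000e+00  1.00000000e+00]] 63.21780030622666
```

View pics/w1b.png

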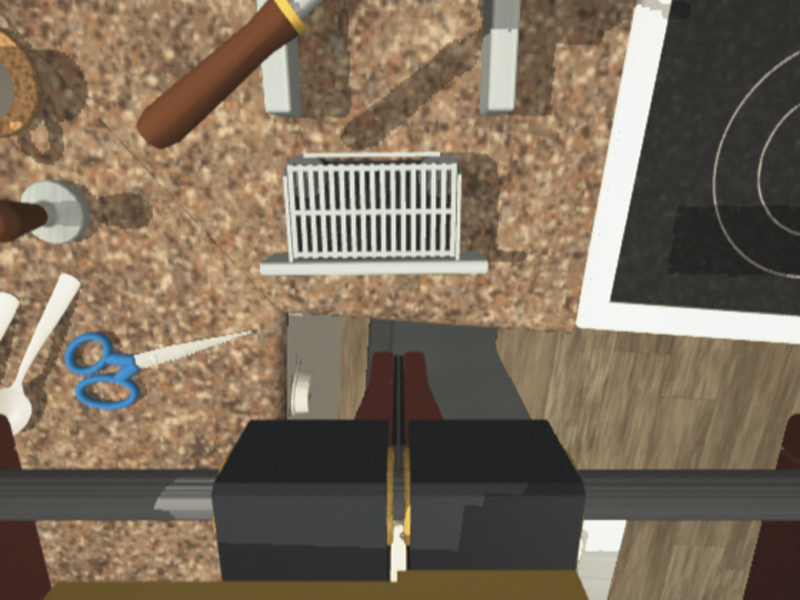

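The wrist view shows the plate's front edge at (261,274)–(487,272) and the rail ends at about (280,110) and (500,108). The rows look nearly parallel. I'll measure from the range data.

```bash
cat >> h.py <<'E'
def cloud(im):
    v,u=np.mgrid[0:420,0:560]; return world(im,u,v)
def yawm(p): # line fit x=a+b*y
    b,a=np.polyfit(p[:,1],p[:,0],1); return -np.degrees(np.arctan(b))
E
python3 - <<'E'
from h import *
im=wfix(load('w1'));W=cloud(im);m=(im['range_z']>0)&(W[...,2]>43)&(W[...,2]<56)
n,l,s,c=cv2.connectedComponentsWithStats(m.astype(np.uint8),connectivity=4)
for i in range(1,n):
    if s[i,4]<250: continue
    p=W[l==i]; r=cv2.minAreaRect(p[:,:2].astype(np.float32))
    print(s[i],p[:,2].mean().round(1),[np.round(q,1) for q in r], p[:,:2].min(0).round(1),p[:,:2].max(0).round(1))
    print(cv2.boxPoints(r).round(1).tolist())
E
```

```text
[ 341    0   24   78 1557] 48.2 [array([581.4,  57.5]), array([77.4, 22.4]), np.float64(4.8)] [542.1  43.3] [620.2  71.6]
[[541.9000244140625, 65.4000015258789], [543.7999877929688, 43.099998474121094], [620.7999877929688, 49.599998474121094], [619.0, 71.9000015258789]]
[183  30  22  49 846] 48.2 [array([552.4, 233.4]), array([49.4, 22.3]), np.float64(5.2)] [527.3 220.8] [578.  244.9]
[[526.7999877929688, 242.3000030517578], [528.7999877929688, 220.10000610351562], [578.0, 224.5], [576.0, 246.8000030517578]]
[212 106  96   6 270] 45.5 [array([500.2, 155.6]), array([  5.6, 111.4]), np.float64(4.4)] [493.8 100.2] [507.3 211.2]
[[493.1000061035156, 211.0], [501.70001220703125, 99.9000015258789], [507.29998779296875, 100.30000305175781], [498.79998779296875, 211.39999389648438]]
[ 182  112  160   81 6435] 46.4 [array([448.5, 151. ]), array([ 95.1, 197.7]), np.float64(5.0)] [392.9  48.7] [500.5 245.8]
[[392.3999938964844, 245.3000030517578], [409.70001220703125, 48.400001525878906], [504.5, 56.70000076293945], [487.20001220703125, 253.60000610351562]]
```

>>> servo_tool --steps '[[[0.003,0.034,0],[0,0,0.4],-1],[[0.003,0.034,0],[0,0,0],-1],[[0.003,0.034,-0.02],[0,0,0],-1],[[0.003,0.034,-0.03],[0,0,0],-1],[[0,0,-0.03],[0,0,0],-1],[[0,0,-0.03],[0,0,0],-1],[[0,0,0],[0,0,0],-1],[[0,0,0],[0,0,0],-1]]'

```text
t: 2.82
ee_pos: [434.5, 259.2, 193.4]
orientation: [3.137, 0.131, -0.005]
ft_force: [-0.4, 0.6, 2.0]
width: 0.3
grasp_force: 0.0
```

>>> servo_tool --steps '[[[0,0,-0.03],[0,0,0],-1],[[0,0,-0.03],[0,0,0],-1],[[0,0,-0.03],[0,0,0],-1],[[0,0,-0.03],[0,0,0],-1],[[0,0,-0.03],[0,0,0],-1],[[0,0,-0.02],[0,0,0],-1],[[0,0,0],[0,0,0],-1],[[0,0,0],[0,0,0],-1]]'

```text
t: 3.48
ee_pos: [436.4, 260.2, 25.4]
orientation: [-3.139, -0.13, -0.001]
ft_force: [-0.0, -0.0, 0.3]
width: 0.7
grasp_force: 0.0
```

>>> servo_tool --steps '[[[0,-0.006,-0.005],[0,0,0],-1],[[0.0005,-0.006,0],[0,0,0],-1],[[0.0005,-0.006,0],[0,0,0],-1],[[0.0005,-0.005,0],[0,0,0],-1],[[0.0005,-0.005,0],[0,0,0],-1],[[0.0005,-0.004,0],[0,0,0],-1],[[0.0005,-0.003,0],[0,0,0],-1],[[0,0,0],[0,0,0],-1]]'

```text
t: 4.15
ee_pos: [438.4, 224.6, 19.4]
orientation: [3.139, 0.131, 0.0]
ft_force: [0.1, 0.1, 0.4]
width: 0.7
grasp_force: 0.0
```

```bash
cat > tray.py <<'E'
from h import *
import sys
# plate and rails from the top camera by range
im=grab('top',sys.argv[1]);W=cloud(im)
x=np.array([np.cos(np.radians(4.8)),np.sin(np.radians(4.8))]);y=np.array([-x[1],x[0]]);O=np.array([628.,150.5])
M=np.stack([(W[...,:2]-O)@x,(W[...,:2]-O)@y,W[...,2]],-1)
m=(im['range_z']>0)&(M[...,2]>40)&(M[...,2]<62)&(abs(M[...,1])<135)&(M[...,0]<-60)&(M[...,0]>-280)
n,l,s,c=cv2.connectedComponentsWithStats(m.astype(np.uint8),connectivity=4)
for i in range(1,n):
    if s[i,4]<40: continue
    r=cv2.minAreaRect(M[l==i][:,:2].astype(np.float32)); print(s[i,4],[np.round(q,1) for q in r],cv2.boxPoints(r).round(1).tolist())
E
python3 tray.py top1
```

```text
146 [array([-77.8, -88.3]), array([22.4, 33.5]), np.float64(87.2)] [[-95.0999984741211, -98.69999694824219], [-61.599998474121094, -100.30000305175781], [-60.5, -77.9000015258789], [-94.0, -76.30000305175781]]
90 [array([-80. ,  89.2]), array([21.2, 30. ]), np.float64(86.0)] [[-95.69999694824219, 79.69999694824219], [-65.80000305175781, 77.5999984741211], [-64.4000015258789, 98.80000305175781], [-94.19999694824219, 100.9000015258789]]
223 [array([-149.4,  -57.3]), array([77.1, 29.5]), np.float64(34.6)] [[-189.5, -67.0999984741211], [-172.6999969482422, -91.4000015258789], [-109.30000305175781, -47.599998474121094], [-126.0999984741211, -23.299999237060547]]
```

>>> servo_tool --steps '[[[0,0.015,0],[0,0,0],-1],[[0,0.015,0],[0,0,0],-1],[[0,0,0.04],[0,0,0],-1],[[0,0,0.04],[0,0,0],0.8],[[0,0,0.04],[0,0,0],0.8],[[0,0,0.04],[0,0,0],0.8],[[0,0,0.04],[0,0,0],0.8],[[0,-0.03,0.04],[0,0,0],0.8]]'

```text
t: 4.87
ee_pos: [438.9, 232.4, 255.5]
orientation: [-3.137, -0.135, -0.004]
ft_force: [0.3, -0.2, 0.6]
width: 30.5
grasp_force: 0.0
```

>>> servo_tool --steps '[[[-0.01,-0.04,0.02],[0,0,0],0.8],[[-0.01,-0.04,0.02],[0,0,0],0.8],[[0,-0.03,0],[0,0,0],0.8],[[0,0,0],[0,0,0],0.8],[[0,0,0],[0,0,0],0.8],[[0,0,0],[0,0,0],0.8],[[0,0,0],[0,0,0],0.8],[[0,0,0],[0,0,0],0.8]]'

```text
t: 5.53
ee_pos: [419.9, 128.2, 288.4]
orientation: [3.139, 0.134, -0.002]
ft_force: [0.5, 0.5, -0.3]
width: 78.7
grasp_force: 0.0
```

```bash
cat > wt.py <<'E'
from h import *
import sys
im=wfix(grab('wrist',sys.argv[1]));W=cloud(im)
x=np.array([np.cos(np.radians(4.8)),np.sin(np.radians(4.8))]);y=np.array([-x[1],x[0]]);O=np.array([628.,150.5])
M=np.stack([(W[...,:2]-O)@x,(W[...,:2]-O)@y,W[...,2]],-1)
m=(im['range_z']>0)&(M[...,2]>40)&(M[...,2]<58)&(abs(M[...,1])<135)&(M[...,0]<0)&(M[...,0]>-260)
n,l,s,c=cv2.connectedComponentsWithStats(m.astype(np.uint8),connectivity=4)
for i in range(1,n):
    if s[i,4]<200: continue
    r=cv2.minAreaRect(M[l==i][:,:2].astype(np.float32)); print(s[i,4],[np.round(q,1) for q in r],cv2.boxPoints(r).round(1).tolist())
print(im['obs_p'],im['obs_r'])
E
python3 wt.py w2
```

```text
1573 [array([-56.8, -88.6]), array([72.5, 22.5]), np.float64(0.3)] [[-93.0999984741211, -77.5], [-93.0, -100.0999984741211], [-20.5, -99.69999694824219], [-20.600000381469727, -77.19999694824219]]
993 [array([-66.6,  89. ]), array([22.4, 53.6]), np.float64(89.7)] [[-93.4000015258789, 77.9000015258789], [-39.79999923706055, 77.5999984741211], [-39.70000076293945, 100.0], [-93.30000305175781, 100.4000015258789]]
8072 [array([-174.6,    6.6]), array([101.8, 199. ]), np.float64(0.1)] [[-225.60000610351562, 106.0999984741211], [-225.3000030517578, -92.9000015258789], [-123.5, -92.80000305175781], [-123.80000305175781, 106.19999694824219]]
[419.93024905 128.24421277 288.38427389] [ 3.13860861e+00  1.33673391e-01 -1.82078990e-03]
```

>>> servo_tool --steps '[[[0.005,0.038,0],[0,0,0],-1],[[0.005,0.038,0],[0,0,0],-1],[[0.005,0.039,0],[0,0,0],-1],[[0.003,0,-0.02],[0,0,0],-1],[[0,0,-0.04],[0,0,0],-1],[[0,0,-0.04],[0,0,0],-1],[[0,0,-0.04],[0,0,0],-1],[[0,0,-0.02],[0,0,0],-1]]'

```text
t: 6.25
ee_pos: [435.4, 242.1, 124.5]
orientation: [3.136, 0.134, -0.009]
ft_force: [0.3, 1.2, -0.4]
width: 29.0
grasp_force: 0.0
```

>>> servo_tool --steps '[[[0,0,-0.03],[0,0,0],-1],[[0,0,-0.03],[0,0,0],-1],[[0,0,-0.03],[0,0,0],-1],[[0,0,-0.018],[0,0,0],-1],[[0,0,0],[0,0,0],-1],[[0,0,0],[0,0,0],-1],[[0,0,0],[0,0,0],-1],[[0,0,0],[0,0,0],-1]]'

```text
t: 6.92
ee_pos: [439.0, 243.2, 22.2]
orientation: [-3.138, -0.132, -0.003]
ft_force: [-0.2, -0.4, -0.1]
width: 0.7
grasp_force: 0.0
```

Push by 25.2 to y = 218.

>>> servo_tool --steps '[[[0,-0.005,0],[0,0,0],-1],[[0,-0.005,0],[0,0,0],-1],[[0,-0.004,0],[0,0,0],-1],[[0,-0.004,0],[0,0,0],-1],[[0,-0.003,0],[0,0,0],-1],[[0,-0.002,0],[0,0,0],-1],[[0,-0.002,0],[0,0,0],-1],[[0,0,0],[0,0,0],-1]]'

```text
t: 7.58
ee_pos: [438.1, 217.1, 21.0]
orientation: [3.139, 0.131, 0.0]
ft_force: [0.7, 0.1, -0.1]
width: 0.4
grasp_force: 0.2
```

>>> servo_tool --steps '[[[0,0.015,0],[0,0,0],-1],[[0,0.015,0],[0,0,0],-1],[[0,0,0.04],[0,0,0],-1],[[0,0,0.04],[0,0,0],0.8],[[0,0,0.04],[0,0,0],0.8],[[0,0,0.04],[0,0,0],0.8],[[0,0,0.04],[0,0,0],0.8],[[0,-0.03,0.04],[0,0,0],0.8]]'

```text
t: 8.25
ee_pos: [438.7, 224.4, 257.2]
orientation: [-3.137, -0.135, -0.004]
ft_force: [0.8, 0.2, 0.2]
width: 30.1
grasp_force: 0.0
```

>>> servo_tool --steps '[[[-0.01,-0.04,0.02],[0,0,0],0.8],[[-0.01,-0.04,0.02],[0,0,0],0.8],[[0,-0.03,0],[0,0,0],0.8],[[0,0,0],[0,0,0],0.8],[[0,0,0],[0,0,0],0.8],[[0,0,0],[0,0,0],0.8],[[0,0,0],[0,0,0],0.8],[[0,0,0],[0,0,0],0.8]]'

```text
t: 8.92
ee_pos: [419.7, 120.4, 290.1]
orientation: [3.139, 0.134, -0.002]
ft_force: [-0.1, -0.1, 0.2]
width: 78.7
grasp_force: 0.0
```

```bash
python3 wt.py w3
```

```text
1536 [array([-57.5, -88.9]), array([70.8, 22.5]), np.float64(0.2)] [[-93.0, -77.80000305175781], [-92.9000015258789, -100.19999694824219], [-22.100000381469727, -100.0], [-22.200000762939453, -77.5]]
1006 [array([-66.6,  88.9]), array([53.3, 22.3]), np.float64(0.0)] [[-93.30000305175781, 100.0], [-93.30000305175781, 77.69999694824219], [-40.0, 77.69999694824219], [-40.0, 100.0]]
8026 [array([-174.3,   -0.3]), array([102.1, 199.5]), np.float64(1.1)] [[-227.1999969482422, 98.5], [-223.5, -101.0], [-121.4000015258789, -99.0999984741211], [-125.0999984741211, 100.4000015258789]]
[419.71438254 120.44677883 290.07806711] [ 3.13856114e+00  1.33637283e-01 -1.94965862e-03]
```

>>> servo_tool --steps '[[[-0.025,-0.005,-0.02],[0.5,-6,0],0.8],[[-0.025,-0.005,-0.03],[0.5,-6,0],0.8],[[0,0,-0.03],[0,0,0],0.8],[[0,0,-0.03],[0,0,0],0.8],[[0,0,-0.03],[0,0,0],0.8],[[0,0,-0.02],[0,0,0],0.8],[[0,0,0],[0,0,0],0.8],[[0,0,0],[0,0,0],0.8]]'

```text
t: 9.63
ee_pos: [370.2, 110.1, 131.0]
orientation: [-3.115, -0.132, -0.317]
ft_force: [-0.7, -0.7, 0.9]
width: 78.7
grasp_force: 0.0
```

```bash
cat > st.py <<'E'
from h import *
o=sensors.get_obs();p=np.array(o['ee_pos']);R=Ro.from_rotvec(o['orientation']).as_matrix()
x=np.array([np.cos(np.radians(4.8)),np.sin(np.radians(4.8))]);y=np.array([-x[1],x[0]]);O=np.array([628.,150.5])
print(p.round(1),'mach',(x@(p[:2]-O)).round(1),(y@(p[:2]-O)).round(1),'z',R[:,2].round(3),'y yaw',np.degrees(np.arctan2(R[0,1],-R[1,1])).round(2),o['ft_force'].round(1),o['qpos'].round(2))
E
python3 st.py
```

```text
[370.2 110.1 131. ] mach -260.2 -18.7 z [ 0.201  0.016 -0.98 ] y yaw 4.84 [-0.7 -0.7  0.9] [ 0.29  0.17  2.32 -0.1   0.45  1.86]
```

>>> servo_tool --steps '[[[0,0,-0.03],[0,0,0],0.8],[[0,0,-0.03],[0,0,0],0.8],[[0,0,-0.03],[0,0,0],0.8],[[0,0,-0.015],[0,0,0],0.8],[[0,0,0],[0,0,0],0.8],[[0,0,0],[0,0,0],0.8],[[0,0,0],[0,0,0],0.8],[[0,0,0],[0,0,0],0.8]]'

```text
t: 10.3
ee_pos: [372.4, 110.2, 28.4]
orientation: [-3.113, -0.13, -0.327]
ft_force: [-0.5, 0.0, -0.2]
width: 79.0
grasp_force: 0.0
```

```bash
python3 st.py
```

```text
[372.4 110.2  28.4] mach -258.1 -18.7 z [ 0.207  0.017 -0.978] y yaw 4.78 [-0.5  0.  -0.2] [ 0.29  0.46  2.37 -0.38  0.11  2.16]
```

>>> servo_tool --steps '[[[0.011,0.0009,0],[0,0,0],0.8],[[0.011,0.0009,0],[0,0,0],0.8],[[0.011,0.0009,0],[0,0,0],0.8],[[0.008,0.0007,0],[0,0,0],0.8],[[0.008,0.0007,0],[0,0,0],0.8],[[0.008,0.0007,0],[0,0,0],0.8],[[0.004,0.0003,0],[0,0,0],0.8],[[0,0,0],[0,0,0],0.8]]'

```text
t: 10.97
ee_pos: [433.6, 115.2, 27.5]
orientation: [-3.113, -0.13, -0.326]
ft_force: [0.6, 0.5, 0.2]
width: 78.8
grasp_force: 0.0
```

```bash
python3 st.py; python3 wt.py w4; python3 -c "
import cv2;cv2.imwrite('pics/w4b.png',cv2.resize(cv2.imread('pics/w4.png'),(800,600)))"
```

```text
[433.6 115.2  27.5] mach -196.7 -18.9 z [ 0.206  0.017 -0.978] y yaw 4.77 [0.6 0.5 0.2] [ 0.26  0.5   2.25 -0.18  0.2   1.92]
2832 [array([-83.3,  88.2]), array([22.4, 22.7]), np.float64(0.5)] [[-94.5999984741211, 99.5], [-94.4000015258789, 76.80000305175781], [-72.0, 77.0], [-72.30000305175781, 99.69999694824219]]
2592 [array([-83. , -88.8]), array([22.9, 21.3]), np.float64(89.8)] [[-93.80000305175781, -100.19999694824219], [-72.4000015258789, -100.30000305175781], [-72.30000305175781, -77.4000015258789], [-93.69999694824219, -77.30000305175781]]
57139 [array([-134.8,   -1.1]), array([102.7, 199.1]), np.float64(0.3)] [[-186.60000610351562, 98.19999694824219], [-185.8000030517578, -100.9000015258789], [-83.0, -100.4000015258789], [-83.9000015258789, 98.69999694824219]]
813 [array([-200.9,   25.2]), array([25. ,  9.4]), np.float64(0.3)] [[-213.39999389648438, 29.899999618530273], [-213.3000030517578, 20.5], [-188.3000030517578, 20.600000381469727], [-188.39999389648438, 30.0]]
815 [array([-200.9,  -62.3]), array([ 9.3, 25.1]), np.float64(89.5)] [[-213.5, -66.9000015258789], [-188.39999389648438, -67.0999984741211], [-188.3000030517578, -57.79999923706055], [-213.39999389648438, -57.599998474121094]]
[433.56612975 115.24883206  27.45810172] [-3.11310395 -0.12958973 -0.32552154]
```

View pics/w4b.png

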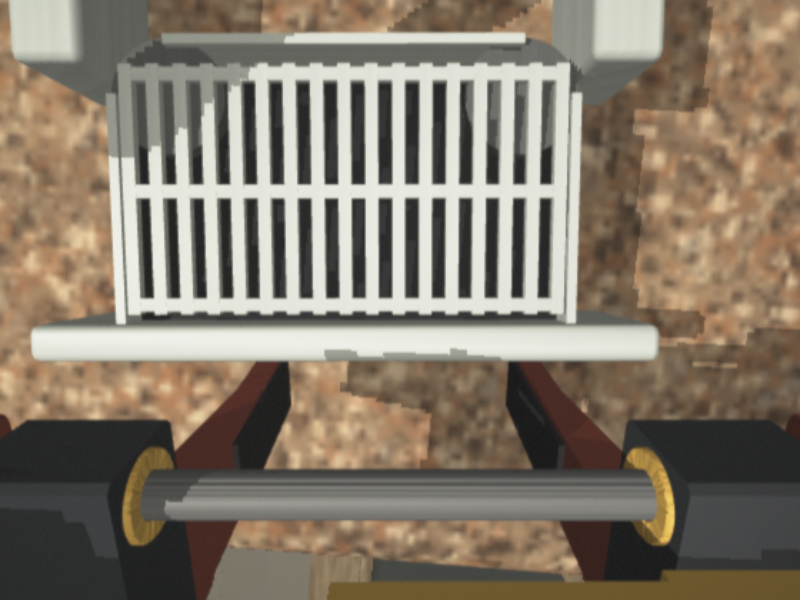

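The tray is square, 1 mm off centre, and its rear is already between the rail ends. I'll keep pushing.

>>> servo_tool --steps '[[[0.01,0.0008,0],[0,0,0],0.8],[[0.01,0.0008,0],[0,0,0],0.8],[[0.01,0.0008,0],[0,0,0],0.8],[[0.01,0.0008,0],[0,0,0],0.8],[[0.01,0.0008,0],[0,0,0],0.8],[[0.01,0.0008,0],[0,0,0],0.8],[[0.008,0.0007,0],[0,0,0],0.8],[[0,0,0],[0,0,0],0.8]]'

```text
t: 11.68
ee_pos: [503.0, 120.9, 27.2]
orientation: [-3.113, -0.129, -0.327]
ft_force: [-0.5, 0.2, 0.2]
width: 78.8
grasp_force: 0.0
```

```bash
python3 st.py
```

```text
[503.  120.9  27.2] mach -127.0 -19.0 z [ 0.207  0.018 -0.978] y yaw 4.77 [-0.5  0.2  0.2] [ 0.23  0.55  2.1  -0.11  0.29  1.82]
```

>>> servo_tool --steps '[[[0.003,0.0003,0],[0,0,0],0.8],[[0.003,0.0003,0],[0,0,0],0.8],[[0.003,0.0003,0],[0,0,0],0.8],[[0.001,0.0001,0],[0,0,0],0.8],[[0.001,0.0001,0],[0,0,0],0.8],[[0.001,0.0001,0],[0,0,0],0.8],[[0.001,0,0],[0,0,0],0.8],[[0,0,0],[0,0,0],0.8]]'

```text
t: 12.35
ee_pos: [513.0, 121.7, 26.7]
orientation: [-3.114, -0.13, -0.322]
ft_force: [-2.0, -0.1, -1.0]
width: 79.1
grasp_force: 0.9
```

```bash
python3 st.py
```

```text
[513.  121.7  26.7] mach -117.0 -19.1 z [ 0.204  0.017 -0.979] y yaw 4.79 [-2.  -0.1 -1. ] [ 0.23  0.55  2.08 -0.1   0.31  1.81]
```

>>> servo_tool --steps '[[[0.001,0.0001,0],[0,0,0],0.8],[[0.001,0.0001,0],[0,0,0],0.8],[[0.001,0.0001,0],[0,0,0],0.8],[[0,0,0],[0,0,0],0.8],[[0,0,0],[0,0,0],0.8],[[0,0,0],[0,0,0],0.8],[[0,0,0],[0,0,0],0.8],[[0,0,0],[0,0,0],0.8]]'

```text
t: 13.02
ee_pos: [514.8, 121.7, 26.5]
orientation: [-3.115, -0.131, -0.318]
ft_force: [-5.5, -0.2, 1.9]
width: 79.0
grasp_force: 2.7
```

```bash
python3 st.py;python3 wt.py w5
```

```text
[514.8 121.7  26.5] mach -115.2 -19.2 z [ 0.202  0.016 -0.979] y yaw 4.79 [-5.5 -0.2  1.9] [ 0.23  0.56  2.07 -0.1   0.31  1.8 ]
83216 [array([-66.1,  -0.3]), array([201.5, 132.1]), np.float64(90.0)] [[-132.1999969482422, -101.0], [-0.0, -101.0], [-0.0, 100.5], [-132.1999969482422, 100.5]]
834 [array([-118.1,   21.6]), array([25.7,  8.8]), np.float64(22.5)] [[-131.60000610351562, 20.700000762939453], [-128.1999969482422, 12.600000381469727], [-104.5, 22.399999618530273], [-107.9000015258789, 30.600000381469727]]
[514.81966529 121.71995368  26.47750069] [-3.1149118  -0.13050657 -0.31842459]
```

>>> servo_tool --steps '[[[0.001,0.0001,0],[0,0,0],0.8],[[0.001,0.0001,0],[0,0,0],0.8],[[0.001,0.0001,0],[0,0,0],0.8],[[0.001,0.0001,0],[0,0,0],0.8],[[0.001,0.0001,0],[0,0,0],0.8],[[0,0,0],[0,0,0],0.8],[[0,0,0],[0,0,0],0.8],[[0,0,0],[0,0,0],0.8]]'

```text
t: 13.73
ee_pos: [515.1, 121.3, 25.1]
orientation: [-3.118, -0.131, -0.305]
ft_force: [-16.5, -0.3, 8.0]
width: 79.0
grasp_force: 8.1
```

```bash
python3 st.py; python3 - <<'E'
from h import *
import cv2
im=grab('wrist','w6');cv2.imwrite('pics/w6b.png',cv2.resize(im['color'],(800,600)))
E
```

```text
[515.1 121.3  25.1] mach -114.9 -19.7 z [ 0.193  0.014 -0.981] y yaw 4.8 [-16.5  -0.3   8. ] [ 0.23  0.56  2.07 -0.09  0.32  1.8 ]
```

View pics/w6b.png

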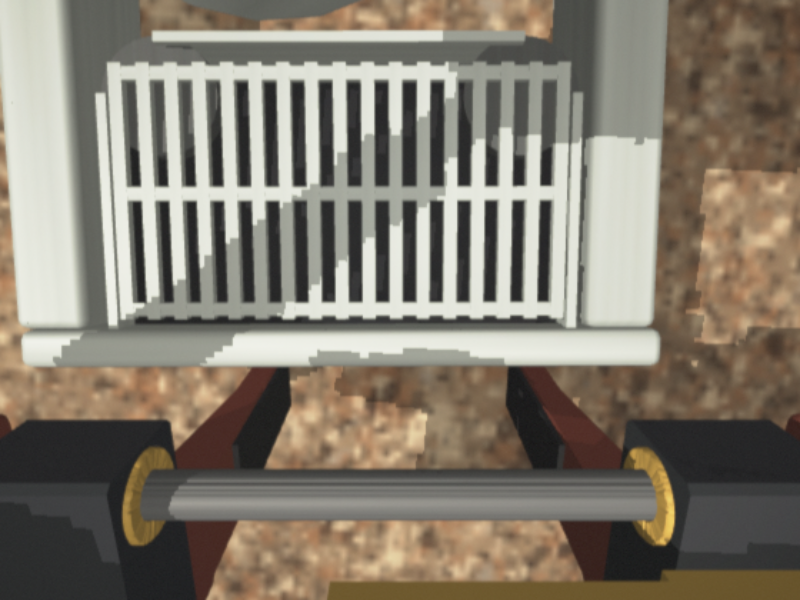

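The front plate sits against both rails (plate back edge at row 328, rail ends at row 325). I'll back off and go to the far side of the handle.

>>> servo_tool --steps '[[[-0.02,-0.0017,0],[0,0,0],0.8],[[-0.02,-0.0017,0],[0,0,0],0.8],[[0,0,0.03],[0,0,0],0.8],[[0,0,0.04],[0,0,0],-1],[[0,0,0.04],[0,0,0],-1],[[0,0,0.04],[-0.5,5.6,0],-1],[[0,0,0.03],[-0.5,5.6,0],-1],[[0,0,0],[0,0,0],-1]]'

```text
t: 14.45
ee_pos: [487.7, 120.0, 204.2]
orientation: [-3.137, -0.13, -0.065]
ft_force: [1.6, 1.3, 0.1]
width: 49.4
grasp_force: 0.0
```

```bash
python3 st.py; python3 - <<'E'
from h import *
im=wfix(grab('wrist','w7'));cv2.imwrite('pics/w7b.png',cv2.resize(im['color'],(800,600)))
W=cloud(im)
x=np.array([np.cos(np.radians(4.8)),np.sin(np.radians(4.8))]);y=np.array([-x[1],x[0]]);O=np.array([628.,150.5])
M=np.stack([(W[...,:2]-O)@x,(W[...,:2]-O)@y,W[...,2]],-1)
m=(im['range_z']>0)&(W[...,2]>115)&(W[...,2]<155)&(np.hypot(M[...,0],M[...,1])>80)&(np.hypot(M[...,0],M[...,1])<215)&(M[...,1]>0)
p=M[m];b=p[abs(np.hypot(p[:,0],p[:,1])-150)<20].mean(0);print('handle',len(p),b,np.degrees(np.arctan2(b[1],-b[0])),np.hypot(p[:,0],p[:,1]).max())
E
python3 wt.py w8
```

```text
[487.7 120.  204.2] mach -142.4 -18.6 z [ 0.042  0.003 -0.999] y yaw 4.74 [1.6 1.3 0.1] [ 0.22  0.25  1.94 -0.01  0.91  1.71]
handle 6141 [-91.59639711 118.7159834  141.14372088] 52.347691153250935 192.45923657808407
620 [array([-10.5,  89. ]), array([20.9, 22.6]), np.float64(0.4)] [[-21.100000381469727, 100.19999694824219], [-20.899999618530273, 77.5999984741211], [-0.0, 77.80000305175781], [-0.20000000298023224, 100.30000305175781]]
16581 [array([-52.8,  -0.8]), array([104.8, 201. ]), np.float64(0.2)] [[-105.5999984741211, 99.5], [-104.80000305175781, -101.5], [0.0, -101.0], [-0.800000011920929, 100.0]]
[486.34174469 119.61544192 200.98090867] [-3.13773844 -0.12945471 -0.06749619]
```

>>> servo_tool --steps '[[[0,0.037,0.005],[-0.2,2.4,0],-1],[[0.005,0.037,0.005],[0,0,0],-1],[[0.02,0.037,0],[0,0,0],-1],[[0.02,0.037,0],[0,0,0],-1],[[0.02,0.037,0],[0,0,0],-1],[[0,0,0],[0,0,0],-1],[[0,0,0],[0,0,0],-1],[[0,0,0],[0,0,0],-1]]'

```text
t: 15.22
ee_pos: [544.4, 302.0, 204.6]
orientation: [3.134, 0.131, -0.018]
ft_force: [0.1, -0.9, -0.3]
width: 0.6
grasp_force: 0.0
```

```bash
python3 st.py
```

```text
[544.4 302.  204.6] mach -70.6 157.9 z [-0.011 -0.005 -1.   ] y yaw 4.79 [ 0.1 -0.9 -0.3] [0.49 0.45 1.64 0.   1.07 1.97]
```

>>> servo_tool --steps '[[[0.008,0.004,0],[0,0,0],-1],[[0,0,-0.02],[0,0,0],-1],[[0,0,-0.025],[0,0,0],-1],[[0,0,-0.025],[0,0,0],-1],[[0,0,-0.022],[0,0,0],-1],[[0,0,0],[0,0,0],-1],[[0,0,0],[0,0,0],-1],[[0,0,0],[0,0,0],-1]]'

```text
t: 15.88
ee_pos: [554.8, 306.5, 116.1]
orientation: [3.136, 0.129, -0.012]
ft_force: [0.1, 1.3, 0.3]
width: 0.6
grasp_force: 0.0
```

```bash
python3 st.py; python3 - <<'E'
import numpy as np
# waypoints: finger centre for handle angle th: r along + offset d normal
x=np.array([np.cos(np.radians(4.8)),np.sin(np.radians(4.8))]);y=np.array([-x[1],x[0]]);O=np.array([628.,150.5])
for th in [52,44,36,28,20,12,6,0]:
    t=np.radians(th); r=163; hw=12.5*np.sin(t)+8*np.cos(t); d=12.5+hw
    m=r*np.array([-np.cos(t),np.sin(t)])+d*np.array([np.sin(t),np.cos(t)])
    print(th,m.round(0),(O+m[0]*x+m[1]*y).round(0))
E
```

```text
[554.8 306.5 116.1] mach -59.9 161.6 z [-0.007 -0.003 -1.   ] y yaw 4.71 [0.1 1.3 0.3] [0.49 0.57 1.67 0.   0.91 1.97]
52 [-79. 145.] [537. 289.]
44 [-99. 133.] [519. 274.]
36 [-116.  117.] [502. 257.]
28 [-132.   99.] [488. 238.]
20 [-145.   79.] [477. 217.]
12 [-155.   56.] [469. 194.]
6 [-160.   39.] [465. 176.]
0 [-163.   20.] [464. 157.]
```

>>> servo_tool --steps '[[[-0.009,-0.009,-0.004],[0,0,0],-1],[[-0.009,-0.0085,0],[0,0,0],-1],[[-0.009,-0.0075,0],[0,0,0],-1],[[-0.009,-0.0075,0],[0,0,0],-1],[[-0.0085,-0.0085,0],[0,0,0],-1],[[-0.0085,-0.0085,0],[0,0,0],-1],[[-0.007,-0.0095,0],[0,0,0],-1],[[-0.007,-0.0095,0],[0,0,0],-1]]'

```text
t: 16.55
ee_pos: [488.4, 238.4, 112.9]
orientation: [3.138, 0.13, -0.007]
ft_force: [3.2, 1.2, 1.0]
width: 0.5
grasp_force: 1.2
```

```bash
python3 st.py
```

```text
[488.4 238.4 112.9] mach -131.7 99.3 z [-0.004 -0.001 -1.   ] y yaw 4.76 [3.2 1.2 1. ] [0.43 0.46 1.88 0.   0.8  1.92]
```

>>> servo_tool --steps '[[[-0.0055,-0.0105,0],[0,0,0],-1],[[-0.0055,-0.0105,0],[0,0,0],-1],[[-0.004,-0.0115,0],[0,0,0],-1],[[-0.004,-0.0115,0],[0,0,0],-1],[[-0.002,-0.009,0],[0,0,0],-1],[[-0.002,-0.009,0],[0,0,0],-1],[[-0.001,-0.007,0],[0,0,0],-1],[[0,-0.004,0],[0,0,0],-1]]'

```text
t: 17.22
ee_pos: [462.5, 164.2, 110.8]
orientation: [3.136, 0.129, -0.015]
ft_force: [0.1, 1.7, 1.8]
width: 0.4
grasp_force: 1.1
```

>>> servo_tool --steps '[[[0,-0.003,0],[0,0,0],-1],[[0,-0.002,0],[0,0,0],-1],[[0,-0.001,0],[0,0,0],-1],[[0,-0.001,0],[0,0,0],-1],[[0,-0.001,0],[0,0,0],-1],[[0,0,0],[0,0,0],-1],[[0,0,0],[0,0,0],-1],[[0,0,0],[0,0,0],-1]]'

```text
t: 17.88
ee_pos: [462.6, 158.4, 110.8]
orientation: [3.137, 0.13, -0.015]
ft_force: [-3.2, 8.4, 0.5]
width: 0.5
grasp_force: 4.3
```

```bash
python3 st.py
```

```text
[462.6 158.4 110.8] mach -164.2 21.7 z [-0.009 -0.002 -1.   ] y yaw 4.74 [-3.2  8.4  0.5] [0.31 0.4  2.   0.   0.75 1.79]
```

>>> servo_tool --steps '[[[0,-0.001,0],[0,0,0],-1],[[0,-0.001,0],[0,0,0],-1],[[0,-0.001,0],[0,0,0],-1],[[0,-0.001,0],[0,0,0],-1],[[0,0,0],[0,0,0],-1],[[0,0,0],[0,0,0],-1],[[0,0,0],[0,0,0],-1],[[0,0,0],[0,0,0],-1]]'

```text
t: 18.55
ee_pos: [462.6, 158.0, 110.9]
orientation: [-3.135, -0.126, 0.014]
ft_force: [-5.9, 31.8, -3.1]
width: 0.4
grasp_force: 16.2
```

>>> servo_tool --steps '[[[0,0.01,0],[0,0,0],-1],[[0,0.02,0],[0,0,0],-1],[[0,0.02,0],[0,0,0],-1],[[0,0,0.03],[0,0,0],-1],[[-0.01,0,0.04],[0,0,0],-1],[[-0.02,-0.02,0.04],[0,0,0],-1],[[-0.02,-0.02,0.04],[0,0,0],-1],[[-0.02,0,0.04],[0,0,0],-1]]'

```text
t: 19.22
ee_pos: [398.7, 167.2, 286.8]
orientation: [3.134, 0.13, -0.017]
ft_force: [0.2, 1.0, -0.2]
width: 0.5
grasp_force: 0.0
```

>>> servo_tool --steps '[[[0,0,0],[0,0,0],-1],[[0,0,0],[0,0,0],-1],[[0,0,0],[0,0,0],-1],[[0,0,0],[0,0,0],-1],[[0,0,0],[0,0,0],-1],[[0,0,0],[0,0,0],-1],[[0,0,0],[0,0,0],-1],[[0,0,0],[0,0,0],-1]]'

```text
t: 19.88
ee_pos: [400.3, 169.2, 285.5]
orientation: [3.135, 0.13, -0.016]
ft_force: [0.5, -0.5, -0.2]
width: 0.5
grasp_force: 0.0
```

```bash
python3 st.py; python3 wt.py w9; python3 - <<'E'
from h import *
im=wfix(load('w9'));cv2.imwrite('pics/w9b.png',cv2.resize(im['color'],(800,600)))
W=cloud(im)
x=np.array([np.cos(np.radians(4.8)),np.sin(np.radians(4.8))]);y=np.array([-x[1],x[0]]);O=np.array([628.,150.5])
M=np.stack([(W[...,:2]-O)@x,(W[...,:2]-O)@y,W[...,2]],-1);r=np.hypot(M[...,0],M[...,1])
m=(im['range_z']>0)&(W[...,2]>125)&(W[...,2]<155)&(r>80)&(r<215)&(M[...,0]<0)&(abs(M[...,1])<60)
p=M[m];print(len(p),np.percentile(p,[1,99],axis=0))
for a in(90,120,150,180):
    q=p[abs(p[:,0]+a)<8]; print(a,(q[:,1].min()+q[:,1].max())/2)
E
```

```text
[400.3 169.2 285.5] mach -225.4 37.6 z [-0.01  -0.004 -1.   ] y yaw 4.76 [ 0.5 -0.5 -0.2] [ 0.37  0.06  1.96 -0.    1.14  1.86]
4294 [array([-72.9,  51.7]), array([64.8, 96.8]), np.float64(0.1)] [[-105.4000015258789, 100.0], [-105.19999694824219, 3.200000047683716], [-40.400001525878906, 3.299999952316284], [-40.599998474121094, 100.0999984741211]]
3816 [array([-72.8, -62.8]), array([64.8, 77.5]), np.float64(0.1)] [[-105.19999694824219, -24.100000381469727], [-105.0, -101.5999984741211], [-40.29999923706055, -101.4000015258789], [-40.5, -24.0]]
[400.28011601 169.15293322 285.53532735] [ 3.13521001  0.13021313 -0.01604885]
3816 [[-190.26853687  -11.77622326  133.32696392]
 [ -80.58844804   12.12478615  145.27839198]]
90 -0.030149373923752165
120 0.1832774455018864
150 -0.10441307118213228
180 0.1828892421890238
```

View pics/w9b.png

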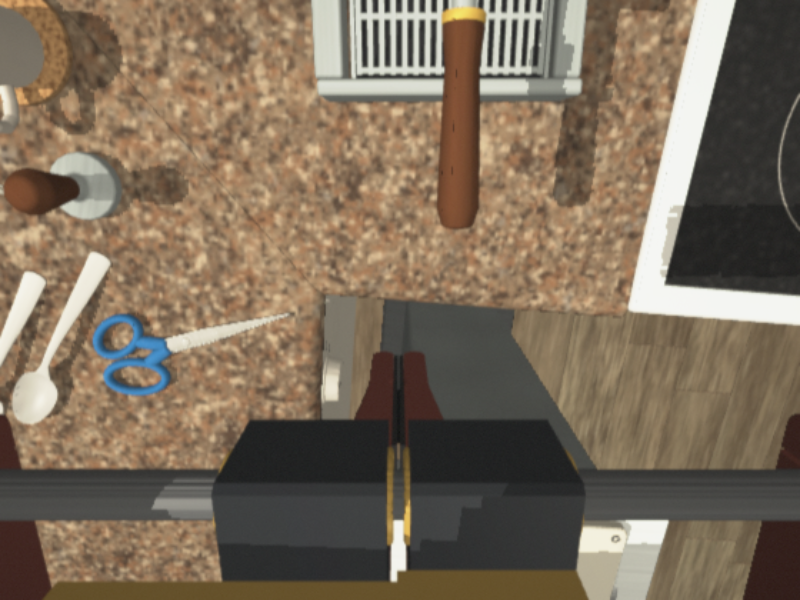

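The handle points straight out, with its end at (458,225) and 0.2 mm off the machine's axis. The plate is home at x = -105.2 along its whole width, and the tamper and cup haven't moved.

```bash
python3 -c "
from workcell import close_job; print(close_job())"
```

```text
the job is handed in; nothing more can be done
None
```

The drip tray is fully home, with its front plate tight against both rail ends; after that the portafilter handle was pushed round to its stop, pointing straight out. The job was handed in at about 20 s with the arm clear of everything; no verdict came back.

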